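# Lay the carton flat and shut the bench drawer

### The job

The carton of fence insulators stands on its end in the half-open drawer under the bench, so the drawer cannot go in. Without gripping or lifting the carton, or sliding it along on its end, tip it over towards the middle of the drawer with a gentle push near its top, so that it comes to lie flat on its broad side inside the white-outlined green patch on the drawer floor. Then push the drawer fully home without slamming it, leaving the grease tin standing at its place in the drawer and the things on the bench undisturbed.

Things in the scene. Friction and masses are not known exactly. Their poses are not given: they have to be found in the camera images.
- carton: Brown cardboard carton with a yellow band, 90 x 45 x 160 mm, about 0.3 kg, standing on end on the drawer floor at the left or right end of the patch, its top 60 mm above the worktop. Origin: centre of its underside; z runs up its 160 mm length, x along the 90 mm width, y along the 45 mm thickness (at the start within 0.1 rad of world y). It topples once leaned 16 degrees.
- carton_mid (a point): The middle of the carton, 80 mm from its underside along its z axis. When the carton lies flat this point is 22.5 mm above the drawer floor.
- bay (a point): Centre of the marked patch on the drawer floor: flat, green with a white outline, 166 mm along x, 240 mm along y, 100 mm below the worktop. It moves with the drawer, axes parallel to the world's. The drawer is 380 mm wide inside, its side walls 58 mm high. The 35 mm thick worktop ends at x = 0.46 and covers any part of the drawer at smaller x; 9 mm lie between the patch and the drawer front.
- drawer (a joint): How far the drawer is out, in m: 0 is fully home, positive is open (it slides out along +x, away from the robot, with a drag of 2 N, more if moved fast; it stays where it is left). It starts about half open, 0.178 to 0.202.
- front_top (a point): Middle of the top edge of the drawer front's outer face (looking to +x, away from the robot); at x = 0.478 when the drawer is home. The front is a plain panel 18 mm thick, 446 mm wide, 117 mm high, its top edge 4 mm below the worktop. Two knobs 30 mm across stand 25 mm out, 140 mm left and right of the middle, 66 mm below the top edge.
- tin: Round green tin of hoof grease with a pale metal lid, 62 mm across, 46 mm high, standing on the drawer floor at the other end of the green patch from the carton. Origin at the centre of its underside. To be left standing there; it rides along with the drawer.
- hammer: Red-handled claw hammer lying on the bench, about 305 mm long; origin in the middle of its length, at the bench surface. Leave alone.
- spanner: Steel adjustable spanner lying on the bench, about 225 mm long; origin near the middle of its length, at the bench surface. Leave alone.
- hoof_pick: Yellow plastic hoof pick with a steel hook, about 175 mm long, lying on the bench; origin near the middle, at the bench surface. Leave alone.
- jam_jar: Empty open glass jam jar, 70 mm across, 100 mm high, standing on the bench; origin at the centre of its underside. Leave alone.
- tape_roll: Roll of black tape, 64 mm across, 19 mm high, lying flat on the bench; origin at the centre of its underside. Leave alone.
- carton_top (a point): Centre of the carton's other end, 160 mm from its underside (the top as it stands at the start).

How it is judged:
On the way, in this order (a step that is already met when the one before it is completed fails the run):
1. the carton has been tipped over and lies flat and still inside the marked patch, the drawer still open (angle between the y axis of carton and the z axis of bay, either way round below 0.1 rad and z of carton_mid in the frame of bay below 0.03 m and linear speed of carton below 0.02 m/s and value of joint drawer above 0.14 m and x of carton in the frame of bay between -0.039 and 0.039 m and y of carton in the frame of bay between -0.12 and 0.12 m and x of carton_top in the frame of bay between -0.039 and 0.039 m and y of carton_top in the frame of bay between -0.12 and 0.12 m), for 0.2 s.
2. the drawer is pushed fully home (value of joint drawer below 0.006 m), for 0.2 s.
At the end, for the whole second after the job is handed in: The drawer is home (within 6 mm). The carton lies still and flat on its broad side inside the outline of the marked patch: the centres of both its ends within 39 mm (x) and 120 mm (y) of the patch's centre. The tin still stands upright in the drawer (value of joint drawer below 0.006 m and angle between the y axis of carton and the z axis of bay, either way round below 0.1 rad and z of carton_mid in the frame of bay below 0.03 m and linear speed of carton below 0.02 m/s and angle between tin's own z axis and vertical below 0.1 rad and x of carton in the frame of bay between -0.039 and 0.039 m and y of carton in the frame of bay between -0.12 and 0.12 m and x of carton_top in the frame of bay between -0.039 and 0.039 m and y of carton_top in the frame of bay between -0.12 and 0.12 m); the robot touches nothing.
It fails at once if the carton is lifted (12 mm above its height when standing, or 25 mm off the floor when lying) (z of carton_mid in the frame of bay above 0.092 m or (angle between the y axis of carton and the z axis of bay, either way round below 0.2 rad and z of carton_mid in the frame of bay above 0.048 m)).
It fails at once if the carton is gripped or struck hard (more than 20 N) (contact force between the fingers and carton above 20 N).
It fails at once if the carton is slid along more than 25 mm while it still stands (angle between carton's own z axis and vertical below 0.08 rad and distance of carton from where it was at the start of the episode above 0.025 m).
It fails at once if the drawer is slammed (faster than 0.5 m/s) (velocity of joint drawer below -0.5 m/s).
It fails at once if the grease tin is knocked over, lifted or shoved from its place, or a thing on the bench is moved (15 mm) (angle between tin's own z axis and vertical above 0.3 rad or z of tin in the frame of bay above 0.015 m or x of tin in the frame of bay above 0.045 m or x of tin in the frame of bay below -0.045 m or y of tin in the frame of bay above 0.155 m or y of tin in the frame of bay below -0.155 m or y of tin in the frame of bay between -0.095 and 0.095 m or distance of any of hammer, spanner, hoof_pick, jam_jar, tape_roll from where it was at the start of the episode above 0.015 m).
It also fails if it takes over 48 s, if anything falls off the work surface, if the arm or the gripper's body presses on something with over 40 N, if the wrist force passes 120 N, or if a joint passes its speed limit or range.

### The arm

A 7-joint arm with a two-finger parallel gripper is mounted at the origin on the work surface. World frame = base frame: x ahead of the robot, y to its left, z up, the work surface at z = 0. Lengths are in m, angles in rad, forces in N, time in s.
With the tool pointing down it reaches from about 0.425 to 0.975 m from the base axis. Payload 16.7 kg.
Tool frame: the origin (TCP) lies between the finger pads; the fingertips stand 11 mm ahead of it and the grasp point (between the pads) lies 8 mm behind it (ctrl.tip_reach is the y of the fingertips in the tool frame, in m); y points along the fingers, x is the direction in which the jaws open and shut, and the axes are right-handed (so a half turn about y gives the same grasp; the last joint's range is limited). The gripper opens to 85 mm and grips with 20 to 120 N. Pads are 22 mm wide; open, the fingers measure 114 mm over their backs; the gripper's body (76 mm by 85 mm) begins 54 mm behind the grasp point. The pads swing forward as they close: fully open they stand 13 mm farther back than shut.
Start: joints at [0.981, 0.426, 0.074, 1.606, -0.034, 1.111, -0.067], TCP at [0.288, -0.61, 0.242] pointing down, gripper open.
Joint ranges: [-2.85, 2.85], [-0.5, 2.14], [-1.23, 1.37], [0.21, 2.46], [-1.02, 4.16], [0.16, 2.05], [-2.73, 2.73]. Speed limits (rad/s): [1.89, 1.89, 2.39, 2.39, 3.01, 3.01, 3.01].

### API

Orientations are given as a unit quaternion [w, x, y, z].
In Python, from station import ctrl gives the robot as it stands. Calls block until the motion is done:
- ctrl.reach(position, orientation): joint-space move of the TCP to a pose.
- ctrl.servo_line(position, vel=0.15, ori=None): straight line of the TCP; ori=None keeps the orientation; vel is the mean speed in m/s.
- ctrl.movej(angles): joint-space move.
- ctrl.gripper_open() and ctrl.close_gripper(squeeze=None): open the fingers fully, or close them until they stop; squeeze is the grip in N (None keeps the last).
- ctrl.sleep(seconds).
- ctrl.solve_ik(position, orientation): joint angles nearest the present ones, or None.
- ctrl.sense(): the state.
- ctrl.read_camera(name): name is "scene" or "top" or "wrist"; returns a dict with "img" (420x560x3 uint8, red, green, blue), "fovy" (degrees; the focal length in pixels is half the picture's height over the tangent of half this angle, whatever the lens; pixels are square), "cx", "cy" (the principal point, pixels), "dist_coeffs" ([k1, k2, p1, p2, k3] as OpenCV has them; the pictures are not rectified), "rvec" (rotation vector, rad) and "tvec" (3), from world to camera coordinates, as OpenCV has them; the wrist camera has in their place "mount" (4x4, takes a point from camera to tool coordinates, whose origin is the TCP and whose axes are the tool frame's). Camera axes: x right, y down, z forward; pixel columns grow to the right and rows downward; lengths in m; the calibration is good to about 2 mm. A picture is of the moment at which its call begins: read the wrist's pose just before it. There is no depth.
A pose or a line that the arm cannot do raises ctrl.MotionError and nothing moves.
- ctrl.sign_off(): hands the job in, once; it reports no verdict.
The state is a dict: "time_s": time; "joints": joint angles; "qvel": joint speeds; "joint_torque": joint torques, N m; "tool_pos": TCP position; "tool_rot": TCP orientation; "ft_force": force on the tool from outside, world axes, zero at the start; "ft_torque": the same for the moment, N m; "gripper_width": opening from 0.0 (shut) to 1.0 (fully open).
Only numpy, scipy, OpenCV 4.12 (cv2) and the standard library are available. Lean on these libraries where they do the work, as an engineer would, in place of code of your own. Each camera call takes 0.05 s, during which the arm holds its last target.

## Working session

There is one attempt and no reset: what is moved stays moved. The work goes in short steps, each a Python script; the robot and the scene stay as the last script left them, time stands still between calls to the robot, and variables do not carry over. Pictures are saved under pics/ and viewed, and the job is handed in when it is done.

```bash
ls; mkdir -p pics
python3 - <<'E'
from station import ctrl
import cv2
s=ctrl.sense(); print(s)
print(ctrl.tip_reach)
for n in("scene","top"):
    c=ctrl.read_camera(n); cv2.imwrite(f"pics/{n}0.png",c["img"][:,:,::-1]); print({k:v for k,v in c.items() if k!="img"})
E
```

```text
pics
{'time_s': 0.0, 'joints': array([ 0.98049643,  0.42676103,  0.07386441,  1.60660895, -0.03407303,
        1.11080622, -0.06710218]), 'qvel': array([-4.68407529e-04,  5.15636423e-05,  9.61762793e-04,  1.28072508e-03,
       -2.66967982e-04, -1.28378674e-03, -5.79783837e-04]), 'joint_torque': array([ 1.57848568e-03, -9.49826074e+01,  3.76240611e+00, -4.63511360e+01,
        1.94456923e-02,  1.01036037e-02,  1.09576283e-04]), 'tool_pos': array([ 0.28778751, -0.61013714,  0.24159078]), 'tool_rot': array([ 0.59741911, -0.59699767,  0.37902329, -0.37818716]), 'ft_force': array([-0.60175938,  0.35079107,  0.22641777]), 'ft_torque': array([-0.0084996 ,  0.03413018, -0.00941244]), 'gripper_width': 0.9969348360365158}
0.011
{'fovy': 54.046943144434046, 'cx': 285.8711395728389, 'cy': 220.44824299543333, 'dist_coeffs': array([0.00981019, 0.        , 0.        , 0.        , 0.        ]), 'rvec': array([ 1.76138702,  2.04628665, -0.6135942 ]), 'tvec': array([ 0.11985213, -0.33731397,  1.39521179])}
{'fovy': 49.28941163969733, 'cx': 277.5201630497602, 'cy': 220.68342771106862, 'dist_coeffs': array([-0.05437936,  0.        ,  0.        ,  0.        ,  0.        ]), 'rvec': array([ 2.19257345, -2.17240017,  0.12852538]), 'tvec': array([-0.07669465,  0.43770184,  1.08167835])}
```

View pics/scene0.png

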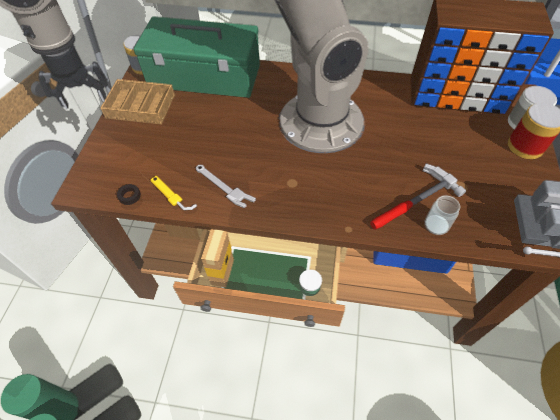

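View pics/top0.png

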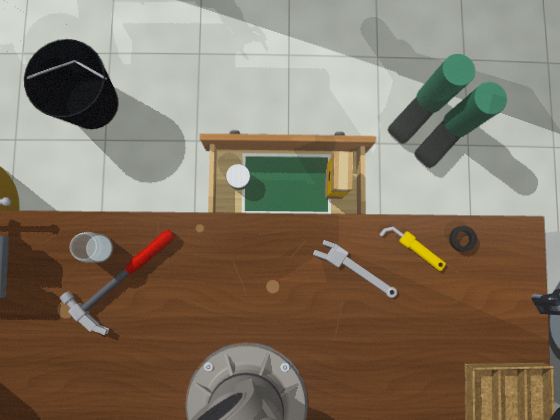

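The scene view shows the carton standing at the robot's right end of the patch (about 215,255), with the tin at the left end (311,282). In the top view the carton is at about (340,175), the tin at (238,176) and the drawer front at row 138. Next I'll measure them.

```bash
cat > h.py <<'E'
import numpy as np, cv2
from station import ctrl
def cam(n):
    c=ctrl.read_camera(n); f=210/np.tan(np.radians(c["fovy"])/2)
    c["K"]=np.array([[f,0,c["cx"]],[0,f,c["cy"]],[0,0,1.]]); return c
def ray(c,px,z):
    px=np.array(px,float).reshape(-1,1,2)
    u=cv2.undistortPoints(px,c["K"],c["dist_coeffs"])[:,0]
    R=cv2.Rodrigues(c["rvec"])[0]; o=-R.T@c["tvec"]
    d=np.c_[u,np.ones(len(u))]@R
    return o+d*((z-o[2])/d[:,2])[:,None]
def proj(c,P): return cv2.projectPoints(np.array(P,float),c["rvec"],c["tvec"],c["K"],c["dist_coeffs"])[0][:,0]
def zoom(c,x0,y0,x1,y1,k,name):
    cv2.imwrite(name,cv2.resize(c["img"][y0:y1,x0:x1,::-1],None,fx=k,fy=k,interpolation=cv2.INTER_CUBIC))
E
python3 - <<'E'
from h import *
c=cam("top"); zoom(c,195,125,385,225,4,"pics/z1.png")
s=cam("scene"); zoom(s,165,220,365,335,4,"pics/z2.png")
E
```

```text
(no output)
```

View pics/z1.png

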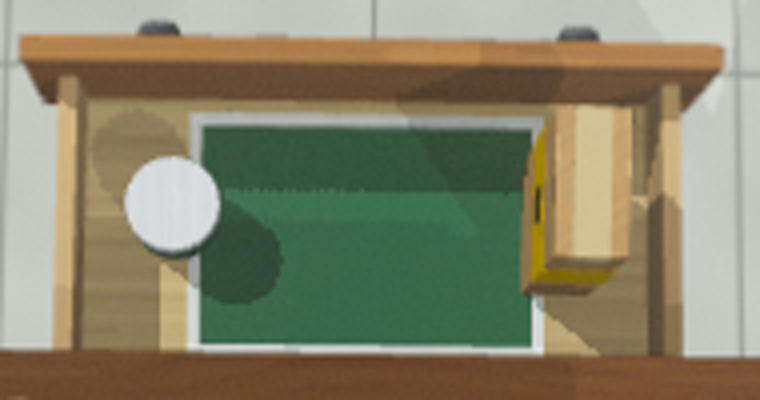

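View pics/z2.png

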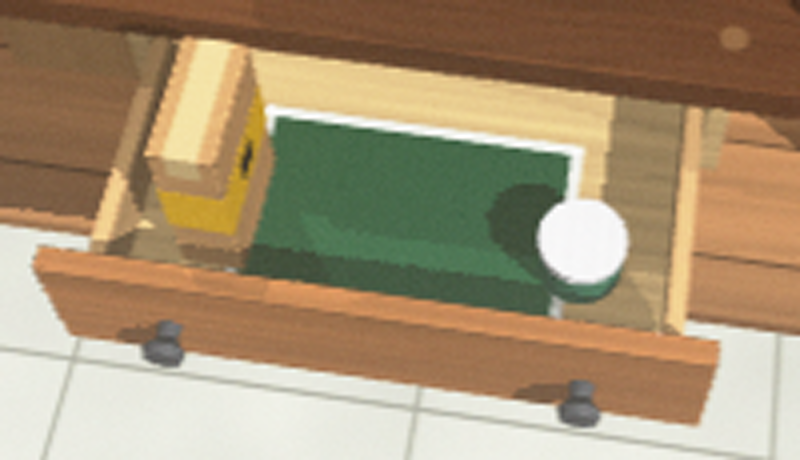

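Zoomed: the carton's top is bounded by (556,104), (632,104), (628,262) and (546,266). The patch outline has left edge 190, right edge 545, top 113 and bottom 352. The front's outer top edge is at row 38–46, and the tin lid's centre is at (172,204).

Run:
```python
from h import *
np.set_printoptions(precision=4,suppress=True)
c=cam("top"); s=cam("scene")
q=lambda L:(np.array(L,float)+.5)/4-.5+[195,125]
print("carton",ray(c,q([(557,103),(632,103),(629,263),(546,265)]),.06))
print("patch",ray(c,q([(190,113),(545,118),(543,352),(189,347)]),-.1))
print("front",ray(c,q([(21,37),(722,47)]),-.004))
print("tin",ray(c,q([(172,204)]),-.054))
q2=lambda L:(np.array(L,float)+.5)/4-.5+[165,220]
print("S carton",ray(s,q2([(183,38),(247,45),(212,163),(148,155)]),.06))
print("S front",ray(s,q2([(36,262),(718,360)]),-.004))
print("S patch farcorners",ray(s,q2([(270,105),(583,150)]),-.1))
print("S tin",ray(s,q2([(583,241)]),-.054))
```

```text
carton [[ 0.6037 -0.2042  0.06  ]
 [ 0.6045 -0.249   0.06  ]
 [ 0.5082 -0.2463  0.06  ]
 [ 0.5064 -0.1973  0.06  ]]
patch [[ 0.6342  0.0224 -0.1   ]
 [ 0.6341 -0.2194 -0.1   ]
 [ 0.4734 -0.2174 -0.1   ]
 [ 0.4742  0.0205 -0.1   ]]
front [[ 0.658   0.1237 -0.004 ]
 [ 0.6582 -0.319  -0.004 ]]
tin [[ 0.5623  0.0304 -0.054 ]]
S carton [[ 0.5118 -0.2453  0.06  ]
 [ 0.5109 -0.2023  0.06  ]
 [ 0.5996 -0.2041  0.06  ]
 [ 0.6    -0.2455  0.06  ]]
S front [[ 0.6555 -0.3168 -0.004 ]
 [ 0.6564  0.1258 -0.004 ]]
S patch farcorners [[ 0.4665 -0.2152 -0.1   ]
 [ 0.4697  0.0232 -0.1   ]]
S tin [[ 0.5646  0.0322 -0.054 ]]
```

Top and scene views agree to about 3 mm:
- **Drawer:** out by about 0.179 m, with the bay at about (0.547, -0.097).
- **Carton:** its centre is about (0.556, -0.224), with small yaw and a top face of about 90 x 44 mm, as specified. Tipped in place it will lie at bay y from about -0.105 to +0.055.
- **Tin:** at bay y of about +0.13.

I'll approach behind the carton with the fingers shut.

```bash
cat >> h.py <<'E'
from scipy.spatial.transform import Rotation as Ro
def quat(sgn=1):
    R=np.array([[sgn,0,0],[0,0,sgn],[0,-1,0]],float)
    q=Ro.from_matrix(R).as_quat(); return [q[3],q[0],q[1],q[2]]
E
python3 - <<'E'
from h import *
best=None
for s in (1,-1):
    j=ctrl.solve_ik([.556,-.29,.16],quat(s)); print(s,j)
    print([ctrl.solve_ik(p,quat(s)) is not None for p in ([.71,-.097,-.03],[.49,-.097,-.03],[.556,-.2,.044])])
    if j is not None:
        d=np.abs(np.array(j)-ctrl.sense()["joints"]).max()
        if best is None or d<best[0]: best=(d,s)
s=best[1]; open("sgn","w").write(str(s)); print("use",s)
ctrl.close_gripper()
ctrl.reach([.556,-.292,.16],quat(s))
ctrl.servo_line([.556,-.292,.046],vel=.12)
c=cam("scene"); zoom(c,140,160,365,335,3,"pics/z3.png")
S=ctrl.sense(); print(S["time_s"],S["tool_pos"],S["ft_force"])
E
```

```text
1 [ 0.5876738   0.44464281 -0.27220506  1.77827771  0.14390553  0.93802932
  0.25533524]
[True, True, True]
-1 [ 0.13142173  0.44573951  0.32302037  1.80769254 -0.17343514  0.91578822
 -2.61052529]
[True, True, True]
use 1
3.7833 [ 0.55649604 -0.29222855  0.04686846] [1.02670737 0.40825299 0.02211334]
```

View pics/z3.png

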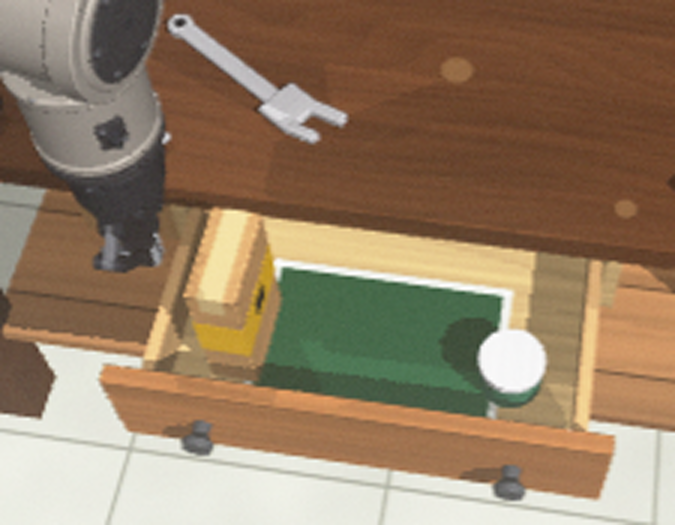

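The fingers (about 125,260) are clear of the carton and to the left of it in the picture, that is on its -y side. I'll lean it slightly and check.

Run:
```python
from h import *
for y in (-.262,-.235):
    ctrl.servo_line([.556,y,.046],vel=.06)
    S=ctrl.sense(); print(S["time_s"],S["tool_pos"],S["ft_force"])
c=cam("scene"); zoom(c,140,160,365,335,3,"pics/z4.png")
```

```text
4.4333 [ 0.55606929 -0.26200762  0.04605316] [ 0.17653484 -0.69983585 -0.93734778]
5.0333 [ 0.5560605  -0.23490735  0.04606409] [ 0.54225766 -0.96754189  0.08521763]
```

View pics/z4.png

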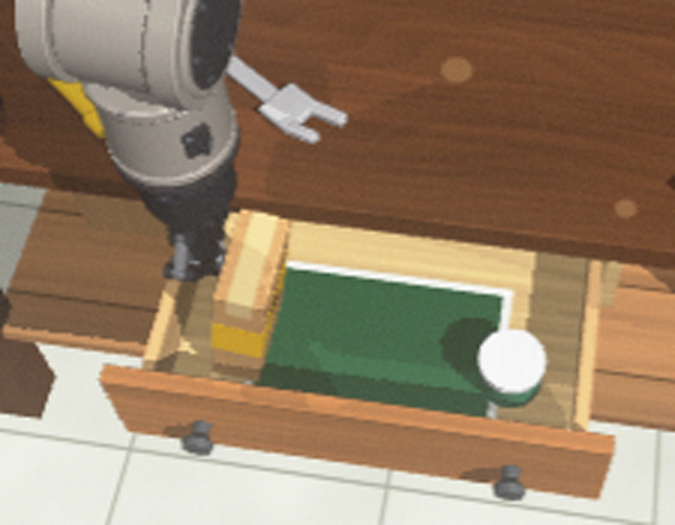

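The carton is leaning: its top moved right to about (255,265) while its base stayed at about (240,375). I'll push on through the tipping point.

Run:
```python
from h import *
ctrl.servo_line([.556,-.198,.046],vel=.05)
ctrl.sleep(.7)
S=ctrl.sense(); print(S["time_s"],S["tool_pos"],S["ft_force"])
c=cam("scene"); zoom(c,140,160,365,335,3,"pics/z5.png")
```

```text
6.675 [ 0.55601273 -0.19800239  0.04601351] [0.25667533 0.01544346 0.03345891]
```

View pics/z5.png

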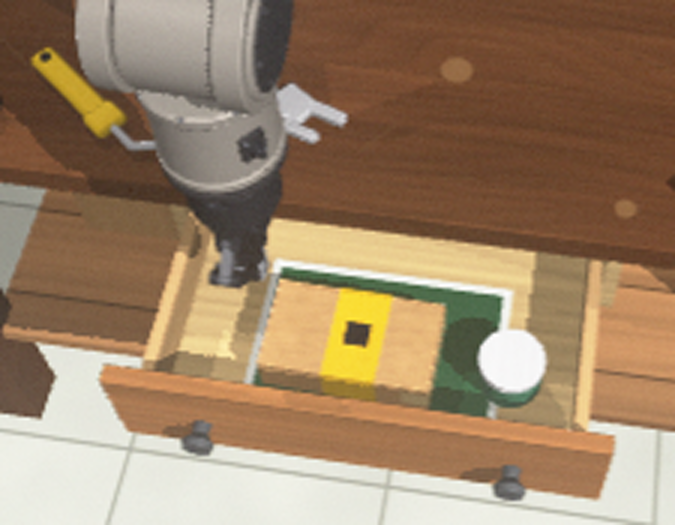

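The carton now lies flat, corners at about (273,278), (442,302), (430,395) and (255,368), clear of the tin. I'll retreat upward to the far side of the drawer front and measure.

Run:
```python
from h import *
ctrl.servo_line([.556,-.198,.14],vel=.15)
ctrl.reach([.73,-.097,.14],quat(1))
S=ctrl.sense(); print(S["time_s"],S["tool_pos"])
c=cam("top"); zoom(c,195,125,385,225,4,"pics/z6.png")
c=cam("scene"); zoom(c,165,220,365,335,4,"pics/z7.png")
```

```text
8.3167 [ 0.72939245 -0.09717007  0.13863484]
```

View pics/z6.png

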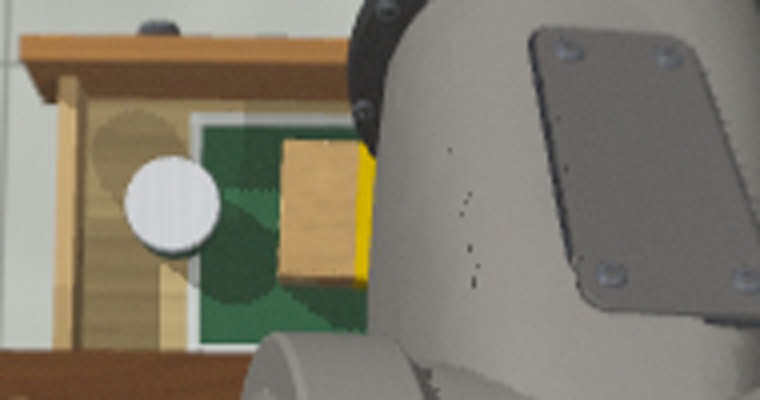

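View pics/z7.png

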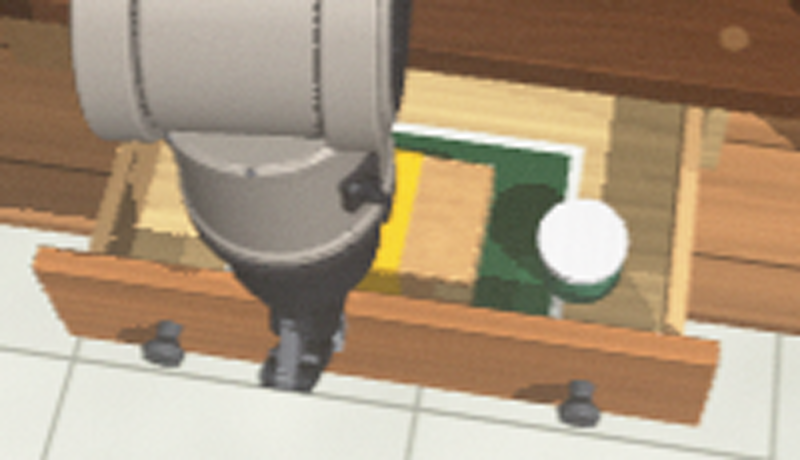

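The arm covers part of the carton here. I'll take its top-face corners from the previous scene picture and the top-end corners (284,140), (279,277) from this top view.

Run:
```python
from h import *
np.set_printoptions(precision=4,suppress=True)
s=cam("scene");c=cam("top"); b=np.array([.547,-.097,-.1])
q=lambda L,k,o:(np.array(L,float)+.5)/k-.5+o
P=ray(s,q([(273,278),(443,302),(433,377),(260,350)],3,[140,160]),-.055); print(P-b)
print("ends S",(P[0]+P[3])/2-b,(P[1]+P[2])/2-b, np.linalg.norm(P[1]-P[0]),np.linalg.norm(P[2]-P[1]))
P=ray(c,q([(284,140),(279,277)],4,[195,125]),-.055); print("T",P-b,P.mean(0)-b)
```

```text
[[-0.0347 -0.1069  0.045 ]
 [-0.0333  0.0576  0.045 ]
 [ 0.044   0.0599  0.045 ]
 [ 0.0409 -0.102   0.045 ]]
ends S [ 0.0031 -0.1045  0.045 ] [0.0054 0.0588 0.045 ] 0.1645445292146588 0.07725157439058324
T [[ 0.0588  0.0551  0.045 ]
 [-0.0317  0.0574  0.045 ]] [0.0135 0.0562 0.045 ]
```

The carton is flat with its end centres at bay (about 0.003–0.013, -0.105) and (about 0.005–0.014, 0.057), well inside ±39 / ±120 mm. The scene view measures the width as 77 mm because the drawer front's rim hides that edge. The top view gives 90 mm. Now I'll push the drawer slowly on its outer face.

Run:
```python
from h import *
def st():
    S=ctrl.sense(); print(round(S["time_s"],2),S["tool_pos"].round(4),S["ft_force"].round(2)); return S
Y=-.097;Z=-.03
ctrl.servo_line([.73,Y,Z],vel=.12); st()
ctrl.servo_line([.685,Y,Z],vel=.06); st()
ctrl.servo_line([.66,Y,Z],vel=.04); st()
ctrl.servo_line([.58,Y,Z],vel=.06); st()
ctrl.servo_line([.502,Y,Z],vel=.06); st()
x=.502
while x>.486:
    x-=.003
    ctrl.servo_line([x,Y,Z],vel=.03); S=st()
    if abs(S["ft_force"][0])>12: break
for n in("scene","top"):
    c=cam(n); cv2.imwrite(f"pics/{n}8.png",c["img"][:,:,::-1])
```

```text
10.08 [ 0.7305 -0.0971 -0.0291] [-0.05 -0.03 -0.46]
10.98 [ 0.6854 -0.097  -0.0299] [ 0.04 -0.63 -0.73]
11.76 [ 0.66   -0.0971 -0.0299] [ 0.09  0.46 -0.58]
13.24 [ 0.58   -0.097  -0.0301] [ 0.55 -0.56  0.35]
14.69 [ 0.502  -0.0971 -0.0301] [ 0.57 -0.3   0.54]
14.94 [ 0.4987 -0.097  -0.03  ] [-0.18  0.36 -0.14]
15.19 [ 0.4957 -0.097  -0.03  ] [-0.22 -0.86 -0.  ]
15.44 [ 0.4926 -0.097  -0.03  ] [ 0.12  0.24 -0.38]
15.69 [ 0.492  -0.0969 -0.0296] [11.29 -1.04 -6.67]
15.94 [ 0.492  -0.0968 -0.0291] [ 23.57  -2.16 -15.37]
```

View pics/scene8.png

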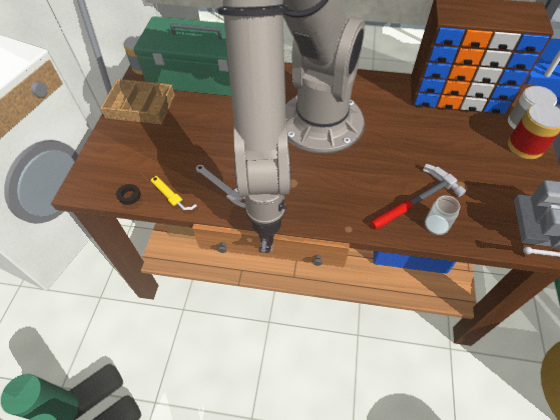

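View pics/top8.png

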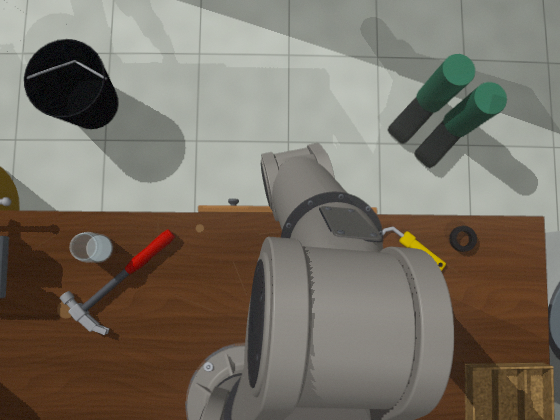

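The drawer is against its stop: force rose to 23 N at TCP x = 0.492, as predicted for home. In the scene picture the front sits flush at rows 228–265. I'll back off, verify, and raise clear.

Run:
```python
from h import *
ctrl.servo_line([.56,-.097,-.03],vel=.06)
ctrl.servo_line([.60,-.097,.14],vel=.15)
ctrl.reach([.60,-.36,.2],quat(1)); ctrl.sleep(.3)
S=ctrl.sense(); print(S["time_s"],S["ft_force"])
c=cam("top"); zoom(c,185,190,385,270,4,"pics/z9.png"); cv2.imwrite("pics/top9.png",c["img"][:,:,::-1])
c=cam("scene"); zoom(c,110,150,310,290,4,"pics/z10.png")
```

```text
20.075 [ 1.07106815 -0.39186451 -0.61300151]
```

View pics/z9.png

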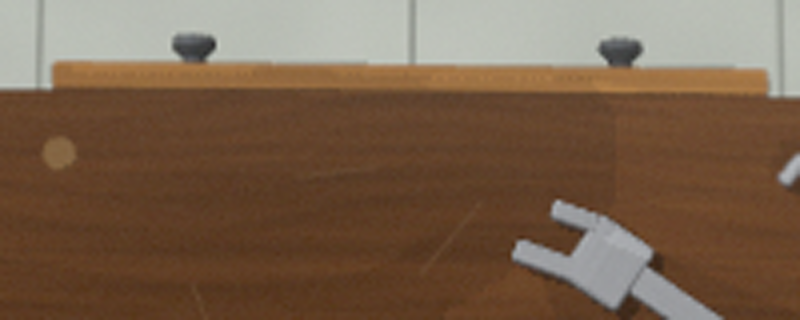

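View pics/z10.png

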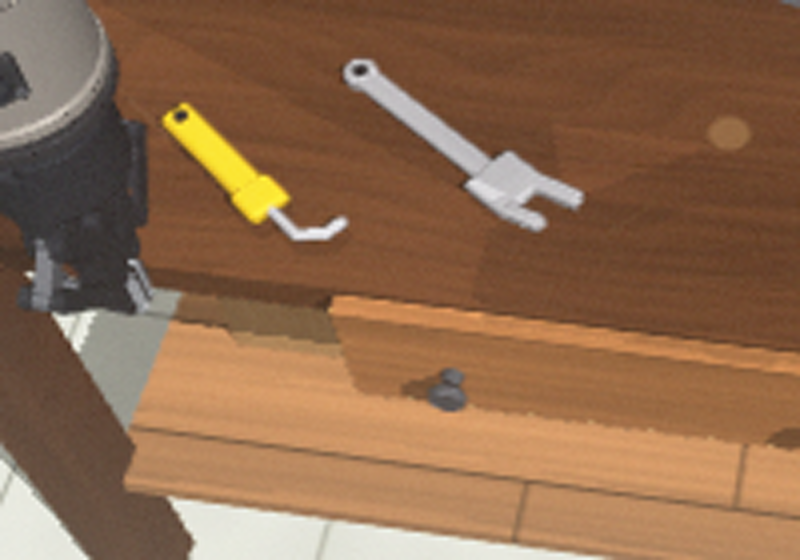

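The top view shows the front's outer edge from (53,62) to (768,69). The spanner and hoof pick look unmoved, and the fingers are clear. I'll check the gap and hand in.

Run:
```python
from h import *
c=cam("top")
q=(np.array([(53,62),(768,69)],float)+.5)/4-.5+[185,190]
print(ray(c,q,-.004))
a=cv2.imread("pics/top0.png").astype(int);b=cv2.imread("pics/top9.png").astype(int)
d=np.abs(a-b).max(2)
for n,(x0,y0,x1,y1) in dict(hammer=(55,225,180,340),jar=(65,228,115,265),spanner=(308,235,402,302),pick=(378,222,450,275),tape=(447,222,480,255)).items(): print(n,(d[y0:y1,x0:x1]>60).mean().round(4))
ctrl.sign_off()
```

```text
[[ 0.47745938  0.12389774 -0.004     ]
 [ 0.47801462 -0.32006259 -0.004     ]]
hammer 0.0
jar 0.0
spanner 0.0
pick 0.1905
tape 0.7998
the job is handed in; nothing more can be done
```

The carton is tipped over and lying flat in the patch, the drawer is pushed home, and the job is handed in. `sign_off` gave no verdict.

- **Carton:** I pushed it near the top at about 0.05 m/s with the fingers shut. Before the drawer closed, its end centres measured about (0.01, -0.105) and (0.01, 0.057) m from the patch centre, inside the ±0.039 / ±0.12 m limits. The scene view measured its width as 77 mm, because the drawer front hid one edge. The top view gave 90 mm.
- **Drawer:** I pushed it on its outer face at about 0.06 m/s until it met the stop at 23 N. After I backed off, the front's top edge measured x = 0.4775–0.478, against 0.478 for home.
- **Tin:** it was standing in place in the last pictures before closing. Neither the tin nor the carton could be seen once the drawer was shut, so their final state is inferred from the slow push.
- **Bench:** the before-and-after top view shows no change at the hammer, jar and spanner. The same check did flag changes at the hoof pick (19% of pixels) and the tape roll (80%). I put this down to the parked arm covering that corner, but I did not confirm it. The hoof pick looked unmoved in the final scene view, and the tape roll was last seen in place while the drawer was being held shut.

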